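Slide the gauge-block case home down the lane

TASK

Push the wooden gauge-block case along the plate, down the lane between the two low guide rails, until its front side is flush against the end stop; it waits off-centre and askew in front of the lane, and neither it nor the robot may touch a rail at any time. Only push it with the fingers: do not lift or tip it. Leave the bottle, the bushing and the turned part standing where they are.

Things in the scene. Friction and masses are not known exactly. Their poses are not given: they have to be found in the camera images.
- lane: fixed aluminium plate on the bench, 390 x 200 x 8 thick, carrying two rails and an end stop. Origin on its underside on the lane's centre line; +x is the way to push, +y left of it, z up. Plate from x = -215 to 175, top at z = 8: bare up to x = -50, where the case waits, then rails from x = -50 to 150, inner faces at y = -58 and +58 (116 free). All moves and turns together from run to run
- rail_left: left guide rail (lane +y side), dark steel strip 200 long x 14 wide x 18 tall, fixed on the plate, its top 26 above the bench. The origin is the centre of its underside, at lane x = 50, y = 65, z = 8; axes as the lane's. Not to be touched
- rail_right: right guide rail (lane -y side), the same strip, origin at lane x = 50, y = -65, z = 8. Not to be touched
- stop_face (a point): middle of the lower edge of the end stop's face, at lane x = 150, y = 0, z = 8. The stop is a fixed dark steel bar across the far end of the lane, 150 wide, 34 tall (42 above the bench), 22 thick behind this face. Axes as the lane's
- case: loose closed dark-wood case with brass hinges and a paper square on its lid, 92 long (x, roughly along lane +x) x 88 wide (y) x 45 tall, 0.4 to 0.85 kg, slides on the plate with dry friction. Origin at the centre of its underside, on the plate. Starts wholly in front of the rails, up to 20 off the centre line and askew up to 0.2 rad. Home, its origin is at lane x = 104
- oil_bottle: bystander: loose green plastic bottle with black cap, 52 across, 130 tall, standing on the bench on the lane's left; origin at the centre of its underside
- bushing: bystander: loose steel ring, 42 across, 45 tall, standing on the bench on the lane's right; origin at the centre of its underside
- shaft_part: bystander: loose turned steel part, flange 44 across with a 28 spigot, 75 tall, standing on the bench on the lane's left; origin at the centre of its underside
Things that resemble listed ones, but are neither listed nor needed, are in the scene too. Several things have the shape of the case; the one meant has the colours described above.

How it is judged:
At the end, for the whole second after the job is handed in: the case lies flat and at rest in the lane, its front side within 5 mm of the end stop and square to the lane within 0.08 rad, clear of both rails (x of case in the frame of lane between 0.099 and 0.107 m and y of case in the frame of lane between -0.013 and 0.013 m and z of case in the frame of lane below 0.011 m and angle between the x axis of case and the x axis of lane, either way round below 0.08 rad and angle between case's own z axis and vertical below 0.04 rad and linear speed of case below 0.01 m/s); the robot touches nothing.
It fails at once if the case touches a rail (contact force between case and rail_left above 0.3 N or contact force between case and rail_right above 0.3 N).
It fails at once if the robot touches a rail (contact force between any of the fingers, the arm and rail_left above 0.3 N or contact force between any of the fingers, the arm and rail_right above 0.3 N).
It fails at once if the case is lifted more than 5 mm off the plate, or tipped (z of case in the frame of lane above 0.013 m or angle between case's own z axis and vertical above 0.12 rad).
It fails at once if a bystander is moved or knocked over (distance of any of oil_bottle, bushing, shaft_part from where it was at the start of the episode above 0.015 m or angle between any of oil_bottle, bushing, shaft_part's own z axis and vertical above 0.3 rad).
It also fails if it takes over 64 s, if anything falls off the work surface, if the arm or the gripper's body presses on something with over 40 N, if the wrist force passes 120 N, or if a joint passes its speed limit or range.

ROBOT

A 7-joint arm with a two-finger parallel gripper is mounted at the origin on the work surface. World frame = base frame: x ahead of the robot, y to its left, z up, the work surface at z = 0. Lengths are in m, angles in rad, forces in N, time in s.
With the tool pointing down it reaches from about 0.35 to 0.9 m from the base axis. Payload 19.9 kg.
Tool frame: the origin (TCP) lies between the finger pads; the fingertips stand 19 mm ahead of it and the grasp point (between the pads) is the TCP; z points along the fingers, y is the direction in which the jaws open and shut (so a half turn about z gives the same grasp; the last joint's range is limited). The gripper opens to 94 mm and grips with 3 to 60 N. Pads are 16 mm wide; open, the fingers measure 119 mm over their backs; the gripper's body (75 mm by 177 mm) begins 78 mm behind the grasp point.
Start: joints at [1.119, 0.417, -0.01, 1.614, 0.005, 1.111, -0.053], TCP at [0.249, -0.573, 0.224] pointing down, gripper open.
Joint ranges: [-2.81, 2.81], [-0.39, 2.02], [-1.27, 1.25], [0.06, 2.57], [-1.19, 4.33], [0.19, 2], [-2.82, 2.82]. Speed limits (rad/s): [1.89, 1.89, 2.39, 2.39, 3.01, 3.01, 3.01].

INTERFACE

Orientations are given as a 3x3 rotation matrix whose columns are the frame's x, y, z axes.
In Python, from rig import robot gives the robot as it stands. Calls block until the motion is done:
- robot.move_ptp(position, orientation): joint-space move of the TCP to a pose.
- robot.move_linear(position, velocity=0.15, frame=None, threshold=None): straight line of the TCP; frame=None keeps the orientation; velocity is the mean speed in m/s. With threshold (N) it stops when the force on the tool has changed by that much, and returns True; else False.
- robot.goto_joints(angles): joint-space move.
- robot.gripper_to(opening): finger opening in m; the grip force is fixed at half the most; returns when the fingers have stopped.
- robot.pause(seconds).
- robot.ik(position, orientation): joint angles nearest the present ones, or None.
- robot.get_state(): the state.
- robot.grab_frame(name): name is "side" or "top" or "wrist"; returns the picture (384x512x3 uint8, red, green, blue); there is no depth.
- robot.camera_info(name): a dict with "fx", "fy", "cx", "cy" (pixels), "rvec" (rotation vector, rad) and "tvec" (3), from world to camera coordinates, as OpenCV has them. Camera axes: x right, y down, z forward; pixel columns grow to the right and rows downward; lengths in m; the calibration is good to about 2 mm. A picture is of the moment at which its call begins: read the wrist's pose just before it. camera_info takes no time and is no camera call; for the wrist camera it gives the pose at the moment of the call.
A pose or a line that the arm cannot do raises robot.PlanningError and nothing moves.
- robot.sign_off(): hands the job in, once; it reports no verdict.
The state is a dict: "time": time; "qpos": joint angles; "joint_vel": joint speeds; "effort": joint torques, N m; "ee_pos": TCP position; "tool_rot": TCP orientation; "force": force on the tool from outside, world axes, zero at the start; "moment": the same for the moment, N m; "opening": finger opening in m.
Only numpy, scipy, OpenCV 4.12 (cv2) and the standard library are available. Lean on these libraries where they do the work, as an engineer would, in place of code of your own. Each camera call takes 0.05 s, during which the arm holds its last target.

## Working session

There is one attempt and no reset: what is moved stays moved. The work goes in short steps, each a Python script; the robot and the scene stay as the last script left them, time stands still between calls to the robot, and variables do not carry over. Pictures are saved under pics/ and viewed, and the job is handed in when it is done.

```bash
mkdir -p pics; ls; python3 - <<'E'
from rig import robot
import cv2
for n in ["side","top","wrist"]:
    ci=robot.camera_info(n); print(n,ci)
    cv2.imwrite(f"pics/a_{n}.png",robot.grab_frame(n)[:,:,::-1])
s=robot.get_state();print(s["time"],s["ee_pos"],s["tool_rot"],s["opening"])
E
```

```text
pics
side {'fx': 422.0549695145056, 'fy': 422.0549695145056, 'cx': 255.67074019722128, 'cy': 191.82435429225012, 'rvec': array([ 0.44630474, -2.8046567 ,  1.06047085]), 'tvec': array([0.58389299, 0.10722808, 0.81514003])}
top {'fx': 427.408905075394, 'fy': 427.408905075394, 'cx': 253.25408566548057, 'cy': 193.0843200614571, 'rvec': array([ 2.14539415, -2.1491693 ,  0.12057546]), 'tvec': array([0.06765562, 0.5761039 , 0.80626172])}
wrist {'fx': 290.6651370002288, 'fy': 290.6651370002288, 'cx': 254.8944604022805, 'cy': 188.58380497769912, 'rvec': array([-2.45599525,  1.61187109,  0.19427594]), 'tvec': array([-0.62346899, -0.02440672,  0.38990718])}
0.15 [ 0.24890797 -0.57301666  0.22398062] [[ 9.17197642e-01  3.98432291e-01 -4.41499977e-04]
 [ 3.98432528e-01 -9.17197274e-01  8.25759339e-04]
 [-7.59333902e-05 -9.33292471e-04 -9.99999562e-01]] 0.09405542225094549
```

View pics/a_top.png

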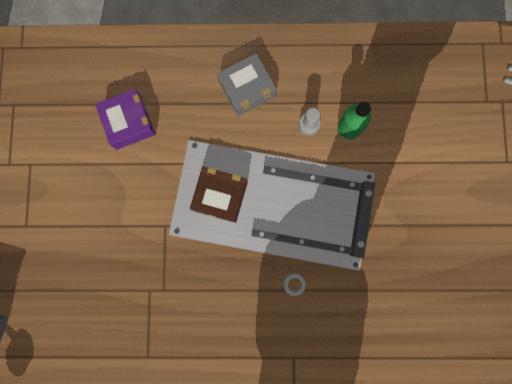

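View pics/a_side.png

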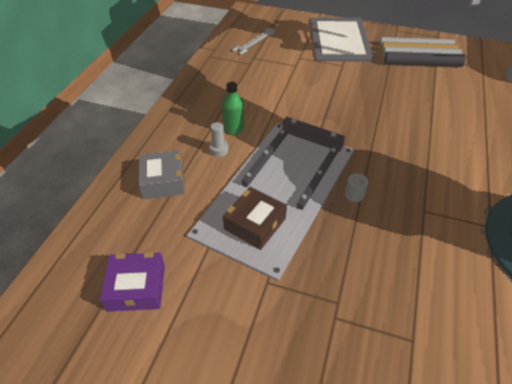

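```bash
python3 - <<'E'
import cv2
i=cv2.imread("pics/a_top.png")
cv2.imwrite("pics/crop1.png",cv2.resize(i[130:280,165:385],None,fx=3.6,fy=3.6,interpolation=cv2.INTER_CUBIC))
E
```

```text
(no output)
```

View pics/crop1.png

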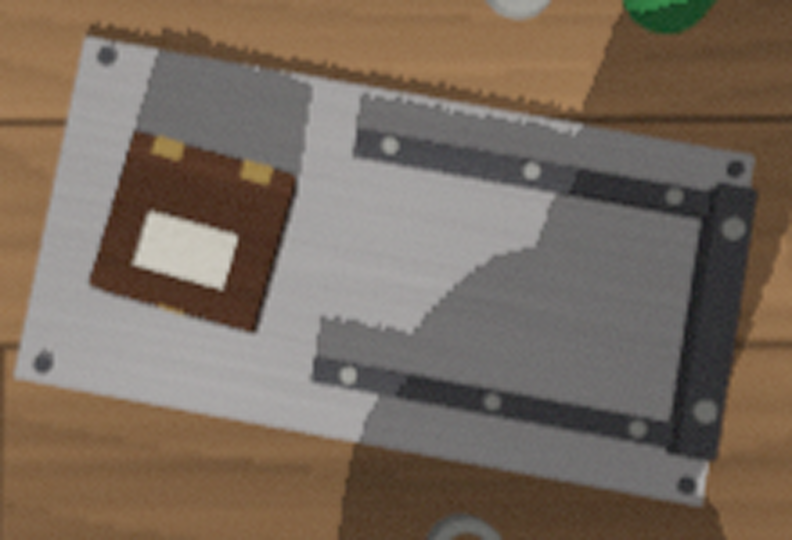

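View pics/a_wrist.png

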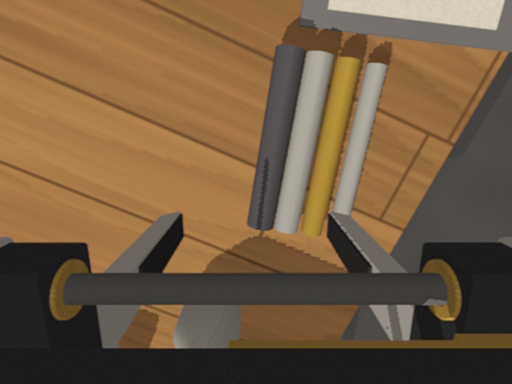

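```bash
cat > h.py <<'E'
import numpy as np, cv2
from rig import robot
def ray(n,px,z,ci=None):
    ci=ci or robot.camera_info(n)
    R=cv2.Rodrigues(ci["rvec"])[0];C=-R.T@ci["tvec"]
    p=np.atleast_2d(np.asarray(px,float))
    d=np.c_[(p[:,0]-ci["cx"])/ci["fx"],(p[:,1]-ci["cy"])/ci["fy"],np.ones(len(p))]@R
    return C+d*((z-C[2])/d[:,2])[:,None]
def brown(img):
    h=cv2.cvtColor(img,cv2.COLOR_RGB2HSV)
    r,g,b=[img[...,i].astype(int) for i in range(3)]
    return ((r<100)&(r>g*1.5)&(r>30)).astype(np.uint8)*255
E
python3 - <<'E'
from h import *
img=cv2.imread("pics/a_top.png")[:,:,::-1].copy()
s=3.6
c=np.array([[88,37],[755,155],[703,505],[16,378]])
px=(c+0.5)/s-0.5+[165,130]
P=ray("top",px,0.008);print(P.round(4))
print([np.linalg.norm(P[i]-P[(i+1)%4]).round(4) for i in range(4)])
xa=(P[1]-P[0]+P[2]-P[3])[:2];xa/=np.linalg.norm(xa)
ya=(P[0]-P[3]+P[1]-P[2])[:2];ya/=np.linalg.norm(ya)
print("yaw",np.arctan2(xa[1],xa[0]),np.arctan2(-ya[0],ya[1]))
m=brown(img);m2=np.zeros_like(m);m2[160:230,180:255]=m[160:230,180:255]
m2=cv2.morphologyEx(m2,cv2.MORPH_CLOSE,np.ones((15,15)))
cs,_=cv2.findContours(m2,0,2);k=max(cs,key=cv2.contourArea);print(cv2.contourArea(k),cv2.minAreaRect(k))
print(cv2.approxPolyDP(k,4,True)[:,0].tolist())
v=img.copy();cv2.drawContours(v,[k],-1,(0,255,0),1)
cv2.imwrite("pics/crop2.png",cv2.resize(v[150:235,175:265],None,fx=7,fy=7,interpolation=cv2.INTER_NEAREST)[:,:,::-1])
i=cv2.imread("pics/a_side.png");cv2.imwrite("pics/crop3.png",cv2.resize(i[70:290,170:390],None,fx=2.7,fy=2.7,interpolation=cv2.INTER_CUBIC))
E
```

```text
[[ 0.6921  0.2007  0.008 ]
 [ 0.6214 -0.1809  0.008 ]
 [ 0.4253 -0.145   0.008 ]
 [ 0.4957  0.2377  0.008 ]]
[np.float64(0.3881), np.float64(0.1994), np.float64(0.3892), np.float64(0.1999)]
yaw -1.753251138038566 -1.7541655681940502
1888.0 ((218.3199920654297, 193.75999450683594), (46.71999740600586, 44.15999984741211), 16.260204315185547)
[[202, 168], [191, 208], [235, 220], [246, 180]]
```

View pics/crop2.png

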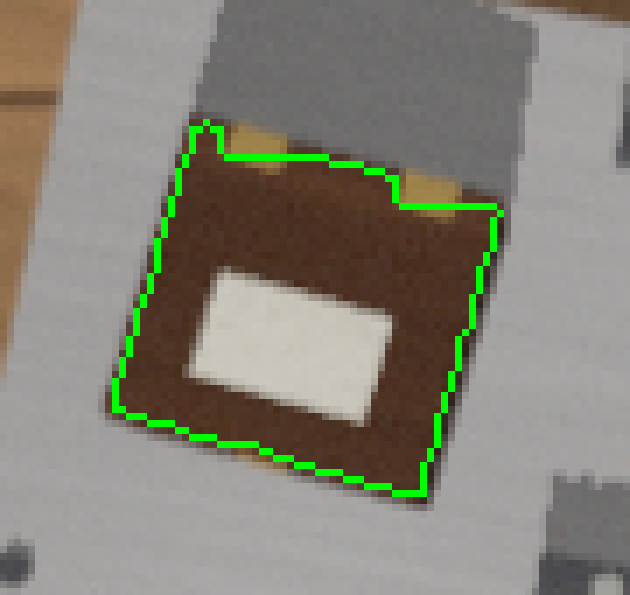

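View pics/crop3.png

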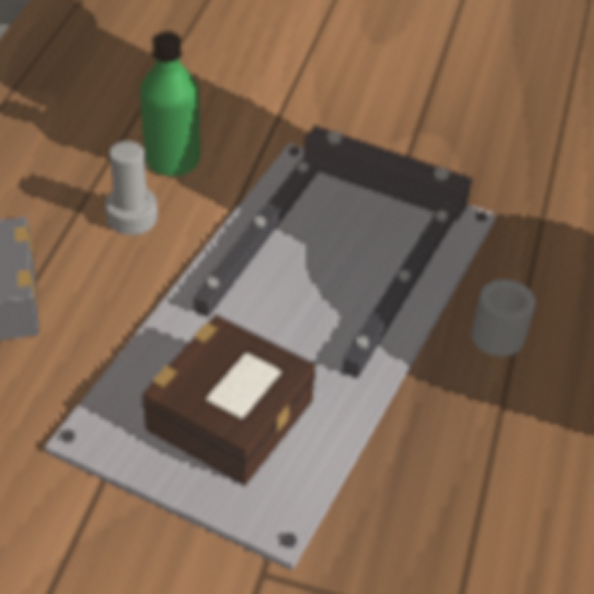

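```bash
cat >> h.py <<'E'
P=np.array([[ 0.6921,0.2007],[0.6214,-0.1809],[0.4253,-0.145],[0.4957,0.2377]])
YAW=-1.7537
ex=np.array([np.cos(YAW),np.sin(YAW)]);ey=np.array([-ex[1],ex[0]])
O=P.mean(0)+ex*0.020   # plate centre is lane x=-20
def toL(p): d=np.atleast_2d(p)[:,:2]-O; return np.c_[d@ex,d@ey]
def toW(x,y): return O+ex*x+ey*y
E
python3 - <<'E'
from h import *
for n in("top","side"):
    ci=robot.camera_info(n);R=cv2.Rodrigues(ci["rvec"])[0];print(n,toL((-R.T@ci["tvec"])[None,:]),-R.T@ci["tvec"])
c=np.array([[191,115],[510,200],[428,508],[107,412]])
px=(c+0.5)/7-0.5+[175,150]
Q=toL(ray("top",px,0.053));print(Q.round(4),Q.mean(0))
for a,b in((0,1),(1,2),(3,2),(0,3)):
    d=Q[b]-Q[a];print(np.linalg.norm(d).round(4),np.arctan2(d[1],d[0]).round(3))
# side lid corners
c=np.array([[217,317],[314,369],[243,450],[146,393]]);px=(c+.5)/2.7-.5+[170,70]
S=toL(ray("side",px,0.053));print("side",S.round(4),S.mean(0))
for a,b in((0,1),(1,2),(3,2),(0,3)):
    d=S[b]-S[a];print(np.linalg.norm(d).round(4),np.arctan2(d[1],d[0]).round(3))
# plate corners & features in side
c=np.array([[292,565],[43,445],[494,213],[295,145]]);px=(c+.5)/2.7-.5+[170,70]
print("plate side",toL(ray("side",px,0.008)).round(4))
# stop top edge / rails ends top view: crop1
c=np.array([[357,133],[354,157],[317,357],[312,381]]);px=(c+.5)/3.6-.5+[165,130]
print("rail",toL(ray("top",px,0.026)).round(4))
c=np.array([[715,188],[668,452]]);px=(c+.5)/3.6-.5+[165,130]
print("stop",toL(ray("top",px,0.042)).round(4))
print("bottle cap",toL(ray("top",[[363,109]],0.13)),"shaft top",toL(ray("top",[[313,114]],.075)),"bush",toL(ray("top",[[295,285]],.045)))
print("bottle side",toL(ray("side",[[170/2.7+170,165/2.7+70]],0.0)))
E
```

```text
top [[-0.02790826 -0.09360326]] [0.46802147 0.05292643 0.87446306]
side [[-0.57309831 -0.24985032]] [0.41354286 0.61744163 0.68163795]
[[-0.1692  0.043 ]
 [-0.0769  0.0352]
 [-0.0834 -0.0531]
 [-0.1757 -0.043 ]] [-0.12631601 -0.00447126]
0.0926 -0.084
0.0885 -1.644
0.0928 -0.109
0.0862 -1.646
side [[-0.0799  0.0305]
 [-0.0905 -0.0546]
 [-0.177  -0.0434]
 [-0.1665  0.0393]] [-0.12847635 -0.00707044]
0.0857 -1.694
0.0872 3.013
0.0834 -1.696
0.087 3.04
plate side [[-0.2154 -0.1015]
 [-0.2139  0.1005]
 [ 0.1764 -0.1014]
 [ 0.176   0.091 ]]
rail [[-0.0504  0.0686]
 [-0.0496  0.0548]
 [-0.0497 -0.0586]
 [-0.05   -0.072 ]]
stop [[ 0.1475  0.0703]
 [ 0.1441 -0.0752]]
bottle cap [[0.10879913 0.18373555]] shaft top [[0.02588738 0.17748605]] bush [[ 0.04923616 -0.14968271]]
bottle side [[0.10403233 0.18138181]]
```

```bash
cat >> h.py <<'E'
def rot(yv): # tool y horizontally along yv, z down
    y=np.r_[yv,0];z=np.array([0,0,-1.]);return np.c_[np.cross(y,z),y,z]
def pos(x,y,z): return np.r_[toW(x,y),z]
def show(tag):
    s=robot.get_state();L=toL(s["ee_pos"][None,:])[0]
    print(tag,round(s["time"],2),"lane",L.round(4),"z",round(s["ee_pos"][2],4),"F",np.round(s["force"],1),"open",round(s["opening"],4))
E
python3 - <<'E'
from h import *
Ra=rot(ex)
for R in(Ra,rot(ey),rot(-ey)):
    for p in((-.127,-.09,.2),(-.127,-.052,.037),(-.2,0,.037),(.05,0,.037)):print(p,np.round(robot.ik(pos(*p),R),2) if robot.ik(pos(*p),R) is not None else None)
robot.gripper_to(0.05)
robot.move_ptp(pos(-.127,-.09,.2),Ra);show("above")
robot.move_linear(pos(-.127,-.09,.037),velocity=.12);show("down")
cv2.imwrite("pics/b.png",robot.grab_frame("top")[130:280,165:385,::-1].repeat(3,0).repeat(3,1))
E
```

```text
(-0.127, -0.09, 0.2) [ 0.3   0.33 -0.79  1.9   0.27  1.02 -2.36]
(-0.127, -0.052, 0.037) [ 0.02  0.57 -0.43  1.93  0.35  0.71 -2.37]
(-0.2, 0, 0.037) [-0.07  0.68 -0.43  1.72  0.37  0.81 -2.42]
(0.05, 0, 0.037) [ 0.17  0.54 -0.2   1.93  0.16  0.68 -1.87]
(-0.127, -0.09, 0.2) [ 0.42  0.38 -0.94  1.89  0.35  1.04 -0.85]
(-0.127, -0.052, 0.037) [ 0.2   0.63 -0.67  1.93  0.55  0.77 -0.96]
(-0.2, 0, 0.037) [ 0.11  0.76 -0.69  1.72  0.6   0.89 -1.02]
(0.05, 0, 0.037) [ 0.43  0.59 -0.53  1.93  0.43  0.74 -0.53]
(-0.127, -0.09, 0.2) [ 0.51  0.44 -1.08  1.89  0.44  1.08  2.22]
(-0.127, -0.052, 0.037) [ 0.48  0.85 -1.09  1.92  0.92  0.99  1.91]
(-0.2, 0, 0.037) [ 0.34  0.96 -1.09  1.71  0.95  1.1   1.9 ]
(0.05, 0, 0.037) [ 0.82  0.85 -1.09  1.91  0.92  0.99  2.25]
above 3.67 lane [-0.1265 -0.0896] z 0.2 F [-0.3  0.1  0.8] open 0.0499
down 5.17 lane [-0.1271 -0.0896] z 0.0376 F [-0.2  0.   0.1] open 0.0498
```

View pics/b.png

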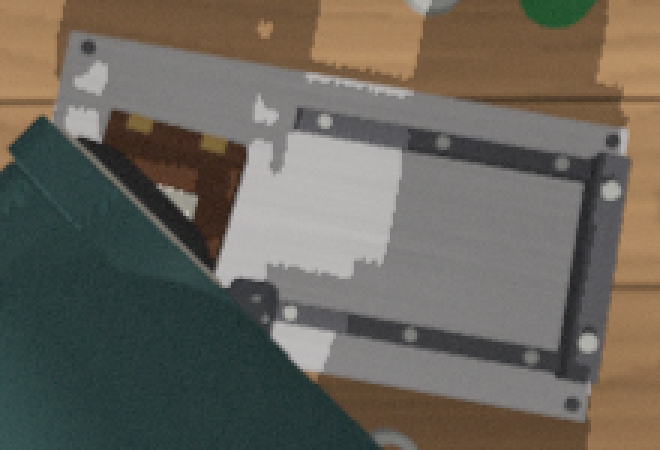

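```bash
python3 - <<'E'
from h import *
for y in(-.075,-.068,-.063,-.0575,-.052):
    robot.move_linear(pos(-.127,y,.037),velocity=.03);show("push")
robot.move_linear(pos(-.127,-.085,.037),velocity=.1)
robot.move_linear(pos(-.127,-.085,.16),velocity=.15)
robot.move_ptp(pos(-.215,0,.16),rot(ey));show("up")
i=robot.grab_frame("top");cv2.imwrite("pics/c_top.png",i[:,:,::-1]);cv2.imwrite("pics/c.png",cv2.resize(i[150:235,175:265],None,fx=7,fy=7,interpolation=cv2.INTER_CUBIC)[:,:,::-1])
i=robot.grab_frame("side");cv2.imwrite("pics/c_side.png",cv2.resize(i[70:290,170:390],None,fx=2.7,fy=2.7,interpolation=cv2.INTER_CUBIC)[:,:,::-1])
E
```

```text
push 5.88 lane [-0.127  -0.0751] z 0.0369 F [-0.4 -0.   0.2] open 0.0502
push 6.26 lane [-0.127  -0.0679] z 0.037 F [-0.7  0.5  0.2] open 0.0501
push 6.58 lane [-0.127  -0.0629] z 0.037 F [-0.  -0.6 -0.3] open 0.0498
push 6.91 lane [-0.127  -0.0573] z 0.037 F [ 0.3 -0.7 -0.2] open 0.0501
push 7.24 lane [-0.1271 -0.0517] z 0.037 F [-0.2  0.  -0.7] open 0.0503
up 9.93 lane [-0.2149 -0.0004] z 0.1596 F [-0.  -0.2 -0.4] open 0.05
```

View pics/c.png

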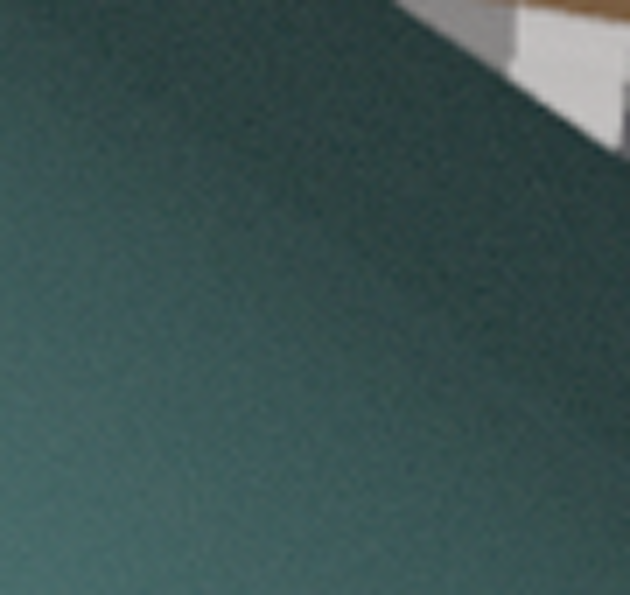

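View pics/c_side.png

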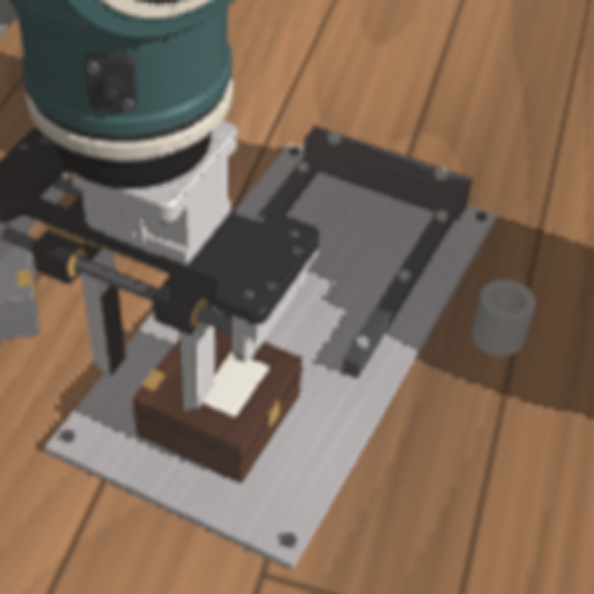

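```bash
python3 - <<'E'
from h import *
robot.move_linear(pos(-.245,0,.12),velocity=.15);show("")
ci=robot.camera_info("wrist");i=robot.grab_frame("wrist");cv2.imwrite("pics/d_w.png",i[:,:,::-1])
np.save("dci.npy",np.r_[ci["rvec"],ci["tvec"]])
i=robot.grab_frame("side");cv2.imwrite("pics/d_s.png",cv2.resize(i[170:260,200:310],None,fx=6,fy=6,interpolation=cv2.INTER_CUBIC)[:,:,::-1])
E
```

```text
10.52 lane [-2.451e-01 -2.000e-04] z 0.1202 F [0.4 0.  1.4] open 0.0502
```

View pics/d_w.png

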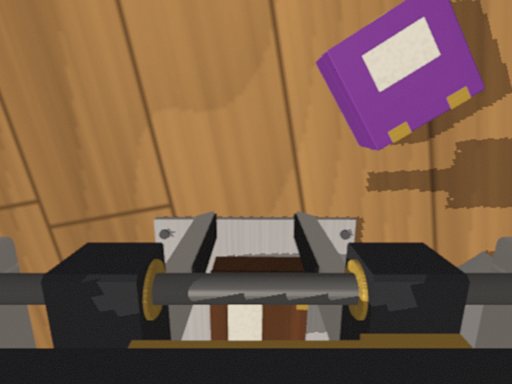

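View pics/d_s.png

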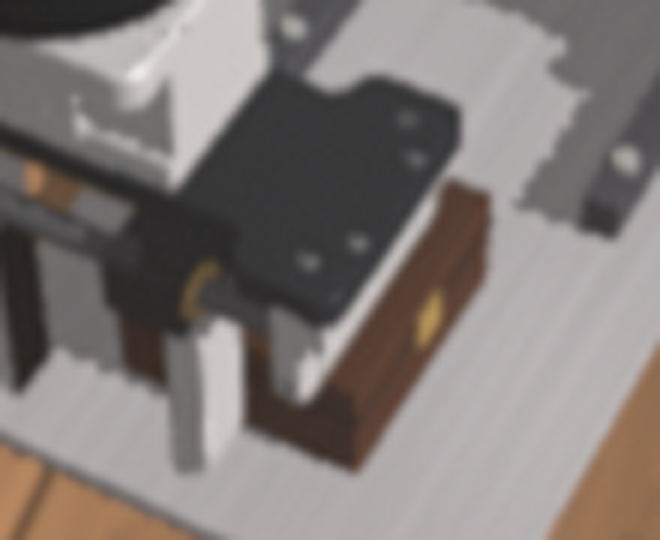

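```bash
python3 - <<'E'
from h import *
f=lambda c,z:toL(ray("side",(np.array(c)+.5)/6-.5+[200,170],z))
B=f([[355,471],[485,274]],.008);T=f([[355,393],[490,197]],.053)
for Q in(B,T):
    d=Q[1]-Q[0];print(Q.round(4),np.linalg.norm(d),np.arctan2(d[1],d[0]))
v=np.load("dci.npy");ci=robot.camera_info("wrist");ci=dict(ci,rvec=v[:3],tvec=v[3:])
Q=toL(ray("wrist",[[210,256],[304,257],[228,310],[263,310],[155,217],[355,217]],.053,ci));print("w",Q.round(4))
print(toL(ray("wrist",[[155,217],[355,217]],.008,ci)).round(4))
E
```

```text
[[-0.1735 -0.04  ]
 [-0.0824 -0.0409]] 0.09105175980138766 -0.010597910777486407
[[-0.1753 -0.0406]
 [-0.086  -0.0422]] 0.08930784273762778 -0.018303248050354524
w [[-0.1995 -0.0392]
 [-0.1986  0.0409]
 [-0.1469 -0.025 ]
 [-0.1469  0.0063]
 [-0.2344 -0.0832]
 [-0.2345  0.0814]]
[[-0.2188 -0.0995]
 [-0.2189  0.0976]]
```

```bash
python3 - <<'E'
from h import *
robot.move_linear(pos(-.225,0,.037),velocity=.12);show("")
robot.move_linear(pos(-.19,0,.037),velocity=.06);show("")
robot.move_linear(pos(-.155,0,.037),velocity=.03);show("")
i=robot.grab_frame("side");cv2.imwrite("pics/e_s.png",cv2.resize(i[140:260,200:320],None,fx=5,fy=5,interpolation=cv2.INTER_CUBIC)[:,:,::-1])
i=robot.grab_frame("top");cv2.imwrite("pics/e_t.png",cv2.resize(i[130:280,165:385],None,fx=3.6,fy=3.6,interpolation=cv2.INTER_CUBIC)[:,:,::-1])
E
```

```text
11.47 lane [-2.255e-01  2.000e-04] z 0.0377 F [ 0.6  0.2 -0.4] open 0.0498
 12.21 lane [-0.1901  0.    ] z 0.0371 F [0.4 0.1 0.2] open 0.05
 13.53 lane [-0.155 -0.   ] z 0.037 F [-0.4 -0.2  0.5] open 0.05
```

View pics/e_s.png

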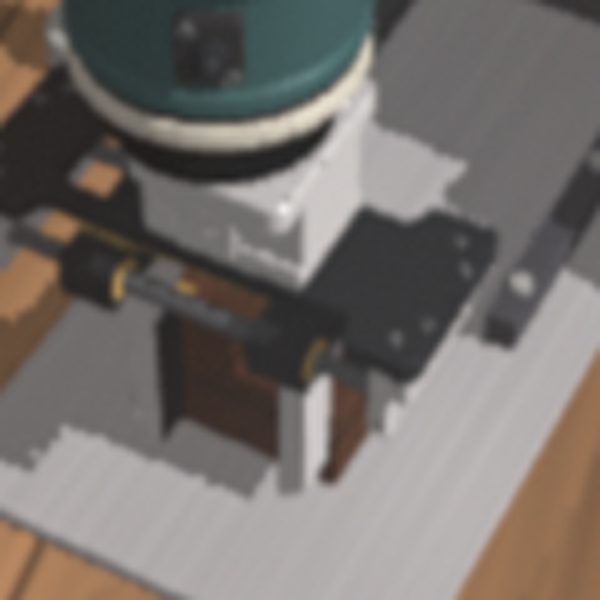

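View pics/e_t.png

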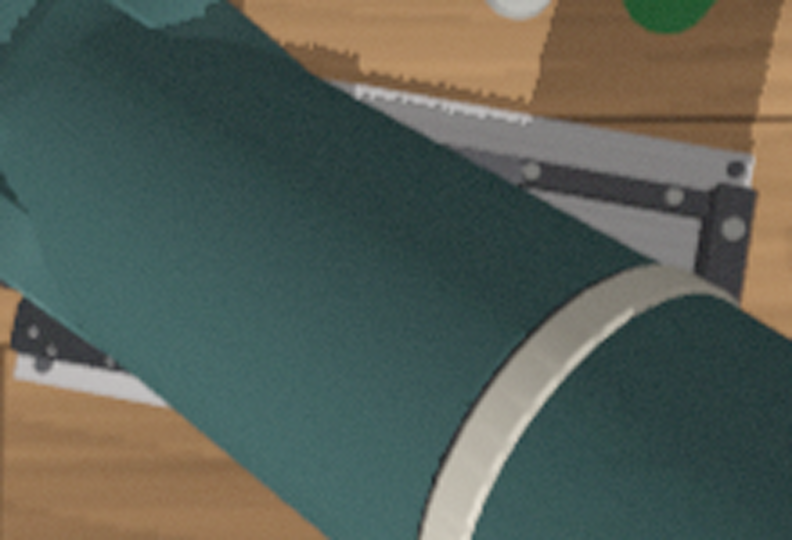

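```bash
python3 - <<'E'
from h import *
robot.move_linear(pos(-.2,0,.037),velocity=.15)
robot.move_linear(pos(-.21,0,.2),velocity=.25)
q=robot.get_state()["qpos"];print(np.round(q,2))
q2=np.array(q);q2[0]-=0.75;robot.goto_joints(q2);show("away")
i=robot.grab_frame("top");cv2.imwrite("pics/f_top.png",i[:,:,::-1])
cv2.imwrite("pics/f_t.png",cv2.resize(i[130:280,165:385],None,fx=3.6,fy=3.6,interpolation=cv2.INTER_CUBIC)[:,:,::-1])
E
```

```text
[ 0.32  0.69 -1.06  1.6   0.63  1.24 -1.05]
away 16.56 lane [-0.4941 -0.3616] z 0.1984 F [-0.  -0.5 -0.3] open 0.05
```

View pics/f_t.png

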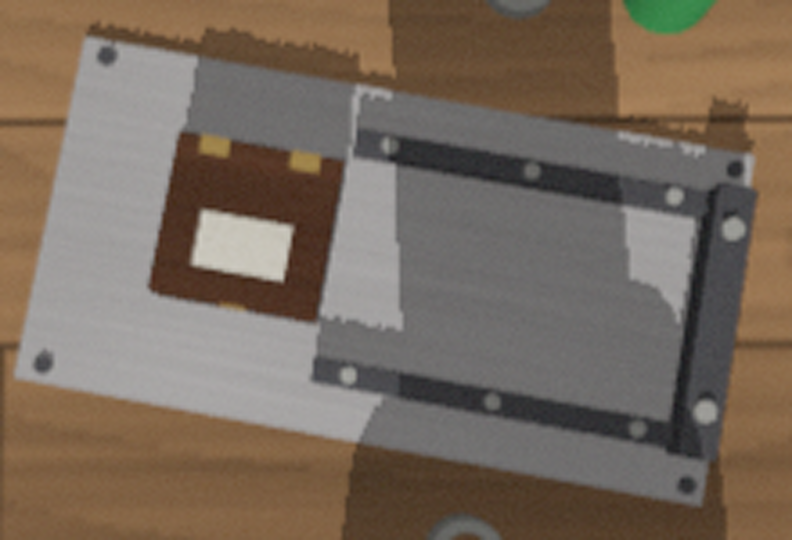

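```bash
python3 - <<'E'
from h import *
c=np.array([[180,131],[346,160],[318,320],[150,290]]);px=(c+.5)/3.6-.5+[165,130]
Q=toL(ray("top",px,.053));print(Q.round(4),Q.mean(0).round(4))
for a,b in((0,1),(1,2),(3,2),(0,3)):
    d=Q[b]-Q[a];print(np.linalg.norm(d).round(4),np.arctan2(d[1],d[0]).round(3))
c=np.array([[313,381],[665,445],[316,357],[676,423]]);px=(c+.5)/3.6-.5+[165,130]
print("rail R",toL(ray("top",px,.026)).round(4))
c=np.array([[358,132],[710,190]]);px=(c+.5)/3.6-.5+[165,130]
print("rail L outer",toL(ray("top",px,.026)).round(4))
E
```

```text
[[-0.1445  0.0474]
 [-0.0529  0.0477]
 [-0.0521 -0.0402]
 [-0.1437 -0.0406]] [-0.0983  0.0036]
0.0916 0.004
0.088 -1.562
0.0916 0.004
0.088 -1.561
rail R [[-0.0495 -0.0719]
 [ 0.1452 -0.0714]
 [-0.0502 -0.0587]
 [ 0.1493 -0.0586]]
rail L outer [[-0.0499  0.0692]
 [ 0.1483  0.0718]]
```

```bash
python3 - <<'E'
from h import *
robot.move_ptp(pos(-.21,.0036,.15),rot(ey))
robot.move_linear(pos(-.19,.0036,.037),velocity=.12);show("down")
robot.move_linear(pos(-.157,.0036,.037),velocity=.05)
robot.move_linear(pos(-.10,.0026,.037),velocity=.035);show("entry")
i=robot.grab_frame("side");cv2.imwrite("pics/g_s.png",cv2.resize(i[100:250,200:350],None,fx=4,fy=4,interpolation=cv2.INTER_CUBIC)[:,:,::-1])
E
```

```text
down 19.43 lane [-0.1904  0.0039] z 0.0377 F [-0.2  0.4  0.5] open 0.0504
entry 22.01 lane [-0.1     0.0026] z 0.037 F [-0.1  0.2 -0.5] open 0.0499
```

View pics/g_s.png

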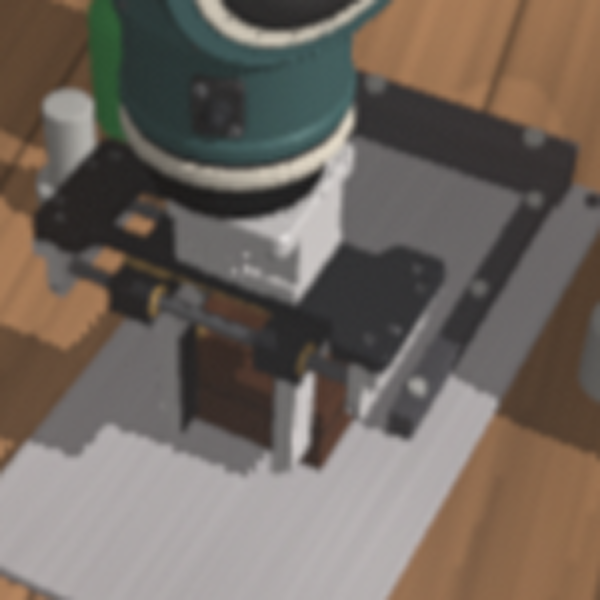

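The case is square on the fingers, with a visible gap to the right rail, so I'll carry on to the stop.

```bash
python3 - <<'E'
from h import *
robot.move_linear(pos(-.03,.0015,.037),velocity=.035);show("mid")
robot.move_linear(pos(.04,.0005,.037),velocity=.035);show("near")
h=robot.move_linear(pos(.053,.0005,.037),velocity=.01,threshold=8);print(h);show("stop")
robot.move_linear(pos(.02,.0005,.037),velocity=.08)
robot.move_linear(pos(.0,.0005,.2),velocity=.2)
q=np.array(robot.get_state()["qpos"]);q[0]-=1.0;robot.goto_joints(q);show("away")
i=robot.grab_frame("top");cv2.imwrite("pics/h_t.png",cv2.resize(i[130:280,165:385],None,fx=3.6,fy=3.6,interpolation=cv2.INTER_CUBIC)[:,:,::-1])
i=robot.grab_frame("side");cv2.imwrite("pics/h_s.png",cv2.resize(i[70:290,170:390],None,fx=2.7,fy=2.7,interpolation=cv2.INTER_CUBIC)[:,:,::-1])
E
```

```text
mid 24.21 lane [-0.03    0.0015] z 0.037 F [-0.4  1.1 -0.3] open 0.0498
near 26.36 lane [0.0399 0.0005] z 0.037 F [-0.4  0.5 -0.3] open 0.0499
True
stop 27.19 lane [0.0476 0.0005] z 0.0369 F [0.2 2.5 0.8] open 0.05
away 30.58 lane [-0.407  -0.3405] z 0.1988 F [-0.3  0.4  0.2] open 0.0495
```

View pics/h_t.png

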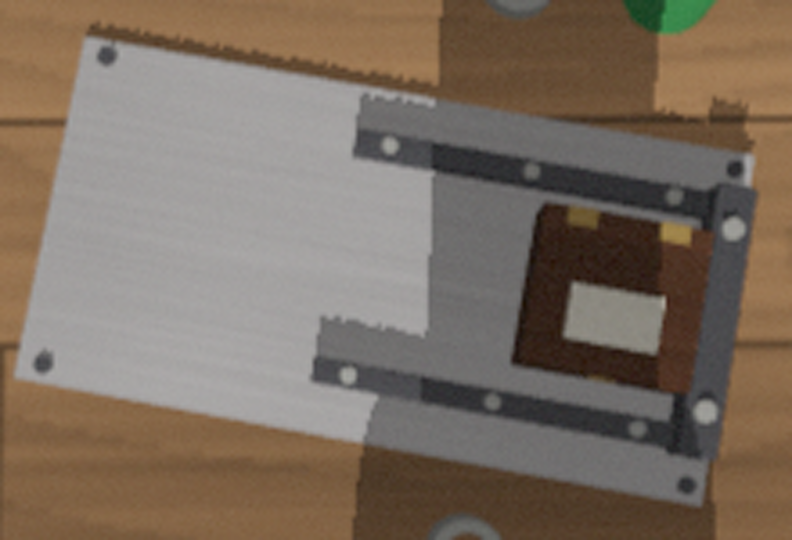

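View pics/h_s.png

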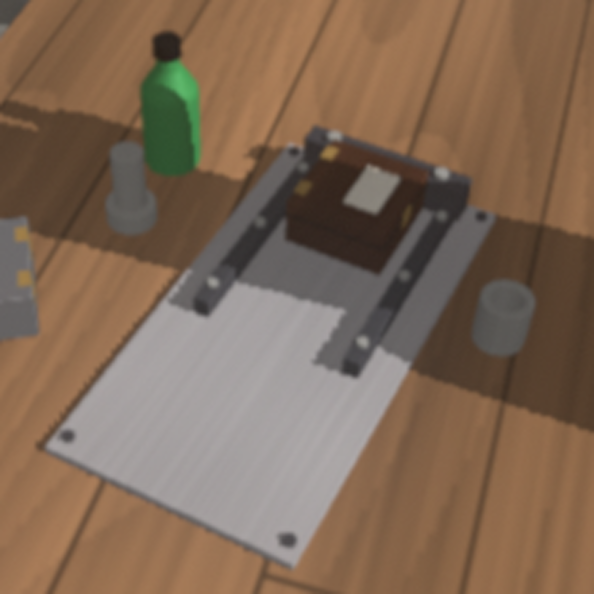

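```bash
python3 - <<'E'
from h import *
c=np.array([[541,204],[714,231],[688,392],[513,363]]);px=(c+.5)/3.6-.5+[165,130]
Q=toL(ray("top",px,.053));print(Q.round(4),Q.mean(0).round(4))
for a,b in((0,1),(3,2)):
    d=Q[b]-Q[a];print(np.linalg.norm(d).round(4),np.arctan2(d[1],d[0]).round(3))
robot.sign_off()
E
```

```text
[[ 0.0547  0.0428]
 [ 0.1481  0.0449]
 [ 0.1474 -0.0425]
 [ 0.054  -0.0441]] [0.1011 0.0003]
0.0934 0.023
0.0934 0.017
the job is handed in; nothing more can be done
```

The case is against the end stop, and I handed the job in after about 31 s with the arm clear of everything. Sign-off gives no verdict, so I only have my own checks.

**What I did:** I picked the dark-brown case on the plate at top-view pixel (219,192), and left the purple (125,119) and grey (248,85) look-alikes alone. I pushed it sideways with two spread fingers to square and centre it. Then I pushed it from behind down the lane until the stop pushed back: the force limit of 8 N triggered.

**Last checks:**
- **Sideways position and angle:** the top view puts the case at y ≈ 0 mm and about 0.02 rad off square, well within the limits.
- **Distance to the stop:** the top view reads x ≈ 101 mm, while the finger position at contact gives about 104 mm. The view also puts the stop face 2–3 mm short, which explains the gap. Both readings are within the 99–107 mm limit.
- **Rails:** I saw clear gaps to both rails at the end. I checked the poses before and during entry, but did not view the rest of the push.
- **Bystanders:** the bottle, the bushing and the turned part look upright and unmoved in the side view; I compared them by eye only.

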